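# Index the cup feeder by one turn of its hand wheel

### The arm

A 6-joint arm with a two-finger parallel gripper is mounted at the origin on a cart in front of the work surface, level with it; the furniture and walls round the work are solid. World frame = base frame: x ahead of the robot, y to its left, z up, the work surface at z = 0. Lengths are in m, angles in rad, forces in N, time in s.
With the tool pointing down it reaches from about 0.375 to 0.975 m from the base axis. Payload 3.8 kg.
Tool frame: the origin (TCP) lies midway between the tips of the shut fingers; the grasp point (between the pads) lies 19 mm behind it; z points along the fingers, y is the line along which they close (so a half turn about z gives the same grasp; the last joint's range is limited). The gripper opens to 85 mm and grips with 20 to 120 N. Pads are 22 mm wide; open, the fingers measure 114 mm over their backs; the gripper's body (76 mm by 85 mm) begins 54 mm behind the grasp point. The pads swing forward as they close: fully open they stand 13 mm farther back than shut.
Start: joints at [-1.204, 0.264, 1.604, -0, 1.274, -0.037], TCP at [0.265, -0.621, 0.231] pointing down, gripper open.
Joint ranges: [-2.63, 2.63], [-0.94, 2.18], [0.31, 2.57], [-1.31, 4.45], [0, 2.66], [-2.55, 2.55]. Speed limits (rad/s): [2.57, 2.57, 3.14, 3.14, 3.14, 3.14].

### API

Orientations are given as a unit quaternion [w, x, y, z].
In Python, from workcell import env gives the robot as it stands. The module is installed in compiled form; this text tells all that it offers. Calls block until the motion is done:
- env.move_pose(position, orientation): joint-space move of the TCP to a pose.
- env.move_straight(position, attitude=None, max_speed=0.15): straight line of the TCP; attitude=None keeps the orientation; max_speed is the mean speed in m/s.
- env.movej(angles): joint-space move.
- env.grip(opening, grasp_force=None): opening from 0.0 (shut) to 1.0 (fully open); grasp_force is the grip in N (None keeps the last); returns when the fingers have stopped.
- env.dwell(seconds).
- env.inverse_kinematics(position, orientation): joint angles nearest the present ones, or None.
- env.get_state(): the state.
- env.capture(name): name is "side" or "top"; returns the picture (420x560x3 uint8, red, green, blue); there is no depth.
- env.camera_params(name): a dict with "fx", "fy", "cx", "cy" (pixels), "eye" and "rotation" of the camera in the world. Camera axes: x right, y down, z forward; pixel columns grow to the right and rows downward; lengths in m; the calibration is good to about 2 mm. A picture is of the moment at which its call begins. camera_params takes no time and is no camera call.
A pose or a line that the arm cannot do raises env.IKError and nothing moves.
- env.close_job(): hands the job in; it is judged then, once.
The state is a dict: "t": time; "qpos": joint angles; "dq": joint speeds; "joint_torque": joint torques, N m; "position": TCP position; "orientation": TCP orientation; "force": force on the tool from outside, world axes, zero at the start; "torque": the same for the moment, N m; "width": opening from 0.0 (shut) to 1.0 (fully open); "grip_force": force on a finger pad.
Only numpy, scipy, OpenCV 4.12 (cv2) and the standard library are available. Lean on these libraries where they do the work, as an engineer would, in place of code of your own. Each camera call takes 0.05 s, during which the arm holds its last target. There are 200 camera calls.

### The job

Advance the hand-wheel cup feeder by one cup: with the fingertips, push the upright handle on the hand wheel clockwise (seen from above) through exactly one full turn, until the handle stands in line with the fixed index pointer again. Push it gently and do not grip it, do not turn the wheel backwards or well past the pointer, and leave the jar, the cup and the timer beside the feeder alone.

Things in the scene. Friction and masses are not known exactly. Their poses are not given: they have to be found in the camera images.
- feeder: the whole feeder, fixed to the worktop. Origin on the worktop under the wheel's axis; x points from the pointer through the wheel axis to the cup rail, z up. Foot plate 170 x 150 x 12 mm; rail 290 mm long (along y) at x = 113 to 187 mm with a row of three red-capped cups, tops 106 mm above the worktop; grey reader head behind them at x = 189 to 233 mm, 98 mm high
- feed_wheel (a joint): angle of the hand wheel in rad, growing clockwise seen from above; 0 = handle at the pointer (starts within 0.1 of it), 6.283 = one full turn. Stops at -0.9 and 7.2. Friction of about 3 N at the handle; no spring or detent, does not coast, stays where it is left. Each turn drives the row of cups 52 mm to feeder +y
- wheel_center (a point): point on the wheel's vertical axis at the top of its hub, 69 mm above the worktop. Wheel: black rim 124 mm mean diameter, 12 mm thick, three thin steel spokes; rim top 66 mm above the worktop, nothing on the wheel but the handle stands higher than the hub
- feed_handle: the bare aluminium upright handle, a round post 17 mm in diameter standing on the outer end of one spoke, 55 mm from the wheel's axis. Origin on its axis at rim mid-height (60 mm above the worktop); the post is free to push from 70 to 112 mm above the worktop (its top). It goes round with the wheel and also spins freely on its own axis
- pointer_tip (a point): tip of the small fixed dark index pointer, just outside the rim, 74 mm from the wheel's axis, 62 mm above the worktop: the handle is home when it lies on the line from the wheel's axis to this tip
- jar: loose jar with black lid, 65 mm diameter, 97 mm high, to feeder +y of the wheel; origin under its centre. Not to be disturbed
- cup: loose red-capped sample cup, 47 mm diameter, 66 mm high, to feeder -y of the wheel; origin under its centre. Not to be disturbed
- bench_timer: loose flat timer with keys, 62 x 66 x 18 mm, to feeder -y of the cup; origin under its centre. Not to be disturbed

How it is judged:
By the outcome, as a careful person would: the job done as asked, in the order asked, and still so for the second after the job is handed in, with the robot touching nothing.
It also fails if it takes over 51 s, if anything falls off the work surface, if the arm or the gripper's body presses on something with over 40 N, if the wrist force passes 120 N, or if a joint passes its speed limit or range.

## Working session

There is one attempt and no reset: what is moved stays moved. The work goes in short steps, each a Python script; the robot and the scene stay as the last script left them, time stands still between calls to the robot, and variables do not carry over. Pictures are saved under pics/ and viewed, at most 10 in all, crops included, and the job is handed in when it is done.

```bash
mkdir -p pics; python3 - <<'E'
from workcell import env
import cv2
for n in("top","side"):
    cv2.imwrite(f"pics/{n}0.png",env.capture(n)[:,:,::-1]); p=env.camera_params(n); print(n,p)
E
```

```text
top {'fx': 501.59880640821285, 'fy': 501.59880640821285, 'cx': 281.04005603681907, 'cy': 214.25677930425456, 'eye': array([0.39134111, 0.01834347, 1.07372921]), 'rotation': array([ 0.0561896 , -0.70350948,  0.70760748, -0.03476766])}
side {'fx': 436.6250398192727, 'fy': 436.6250398192727, 'cx': 274.53435788865056, 'cy': 208.00387448718567, 'eye': array([0.13987645, 0.90366148, 0.79330824]), 'rotation': array([ 0.08951036, -0.18232815,  0.87650986, -0.4364342 ])}
```

View pics/top0.png

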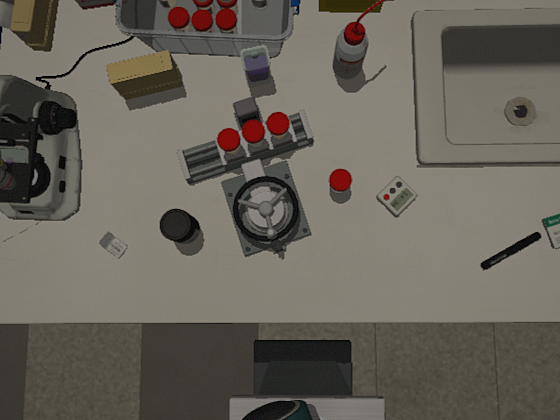

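View pics/side0.png

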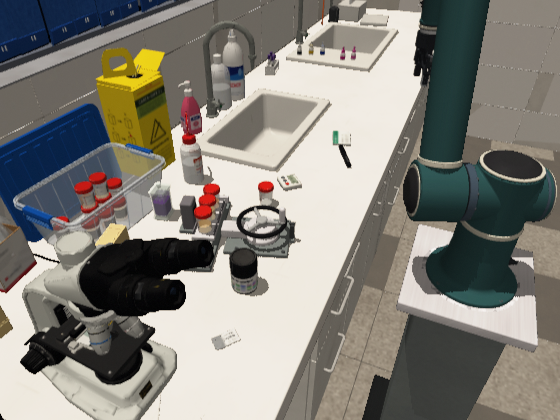

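The top view shows the wheel hub near (266,209), handle about (271,232), pointer about (281,255), jar (178,226), cup (340,180) and timer (397,196). The side view has the wheel at (262,222). Next I'll get coordinates and check reach.

```bash
cat > h.py <<'E'
import numpy as np, cv2
from scipy.spatial.transform import Rotation as R
from workcell import env
def cam(n):
    p=env.camera_params(n); q=np.array(p["rotation"]); return p,R.from_quat([*q[1:],q[0]]).as_matrix()
def ray(n,uv,z):
    p,M=cam(n); d=M@np.array([(uv[0]-p["cx"])/p["fx"],(uv[1]-p["cy"])/p["fy"],1]); return p["eye"]+d*(z-p["eye"][2])/d[2]
def proj(n,X):
    p,M=cam(n); c=M.T@(np.array(X)-p["eye"]); return np.array([p["fx"]*c[0]/c[2]+p["cx"],p["fy"]*c[1]/c[2]+p["cy"]])
def quat(M):
    q=R.from_matrix(M).as_quat(); return [q[3],*q[:3]]
E
python3 - <<'E'
from h import *
im=cv2.imread("pics/top0.png"); g=im.max(2)
# rim: dark pixels near the hub
m=(g<45).astype(np.uint8); m[:, :225]=0; m[:,305:]=0; m[:170]=0; m[250:]=0
n,l,s,c=cv2.connectedComponentsWithStats(m); k=1+s[1:,4].argmax(); print(s[k],c[k])
cnt=max(cv2.findContours((l==k).astype(np.uint8),0,1)[0],key=len); e=cv2.fitEllipse(cv2.convexHull(cnt)); print(e)
C=ray("top",e[0],.060); print("center",C)
for nm,uv,z in [("hub",(266,209),.069),("handle",(271,232),.112),("tip",(281,255),.062),("jar",(178,224),.097),("cup",(340,180),.066),("cL",(228,140),.106),("cR",(278,124),.106)]: print(nm,ray("top",uv,z)[:2].round(4))
a=cv2.resize(im[160:265,220:325],(600,600),interpolation=cv2.INTER_CUBIC)
s=cv2.imread("pics/side0.png"); b=cv2.resize(s[180:265,215:310],(200*3,540),interpolation=cv2.INTER_CUBIC)
cv2.imwrite("pics/crop0.png",a);cv2.imwrite("pics/crop0s.png",b)
q0=env.get_state()["orientation"];print(q0)
# reach: tool x axis along +-radial, tilt t about world y (tips towards the base)
for t in (0,10,20,30):
  for yaw in (0,90,-90,180):
    M=R.from_euler("y",-t,degrees=True).as_matrix()@R.from_euler("z",yaw,degrees=True).as_matrix()@np.diag([1,-1,-1])
    r=[]
    for a in np.arange(0,360,15):
        P=[C[0]+.055*np.cos(np.radians(a)),C[1]+.055*np.sin(np.radians(a)),.082]
        r.append(env.inverse_kinematics(P,quat(M)) is not None)
    print(t,yaw,sum(r),M[:,2].round(2))
E
```

```text
[ 233  176   67   74 1375] [267.13672727 213.776     ]
((266.6750793457031, 212.13943481445312), (65.92304229736328, 74.33431243896484), 161.6499481201172)
center [0.52727834 0.07820173 0.06      ]
hub [0.5325 0.079 ]
handle [0.4816 0.0668]
tip [0.4397 0.0492]
jar [0.5001 0.2511]
cup [ 0.5914 -0.0717]
cL [0.6666 0.1526]
cR [0.6982 0.0529]
[-1.00144123e-03  9.79682651e-01  2.00551416e-01 -1.75916203e-04]
0 0 24 [ 0.  0. -1.]
0 90 24 [ 0.  0. -1.]
0 -90 0 [ 0.  0. -1.]
0 180 24 [ 0.  0. -1.]
10 0 24 [ 0.17  0.   -0.98]
10 90 24 [ 0.17  0.   -0.98]
10 -90 0 [ 0.17  0.   -0.98]
10 180 24 [ 0.17  0.   -0.98]
20 0 24 [ 0.34  0.   -0.94]
20 90 24 [ 0.34  0.   -0.94]
20 -90 0 [ 0.34  0.   -0.94]
20 180 24 [ 0.34  0.   -0.94]
30 0 24 [ 0.5   0.   -0.87]
30 90 24 [ 0.5   0.   -0.87]
30 -90 5 [ 0.5   0.   -0.87]
30 180 24 [ 0.5   0.   -0.87]
```

View pics/crop0.png

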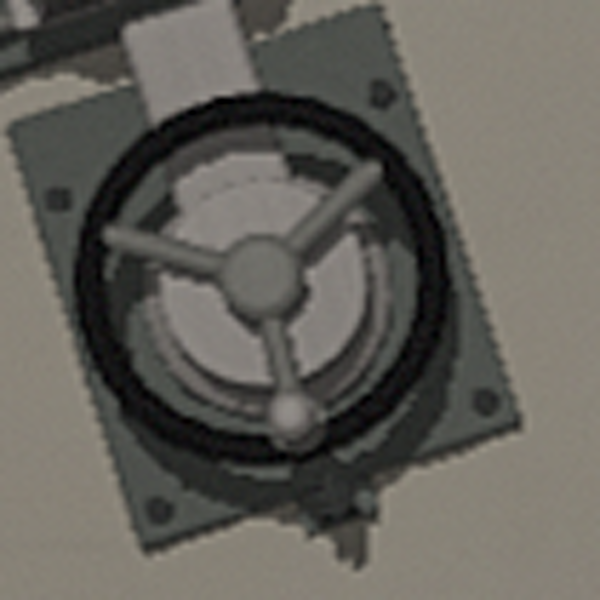

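View pics/crop0s.png

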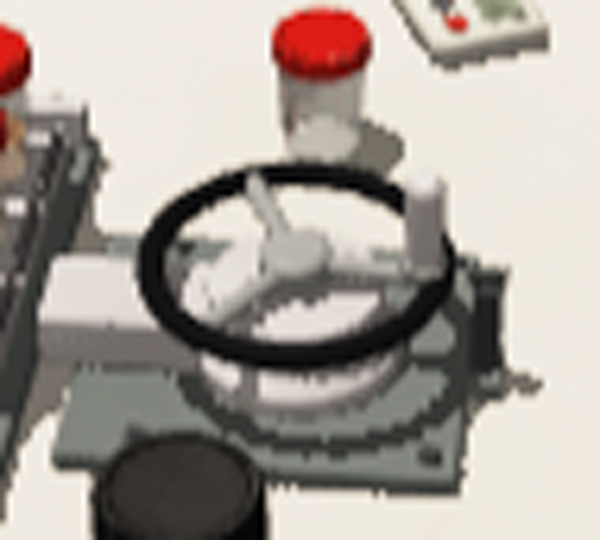

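The top crop shows the hub at (262,278), the handle top at (292,412) and the dark pointer near (328,485). The handle is a few degrees past the pointer, at θ of about +0.07. In the side crop the handle stands clear at (427,220). Next: approach behind the handle and push the first quarter.

```bash
cat >> h.py <<'E'
C=np.array([.5325,.079]); YAW=np.radians(17.6); Z=.082; RH=.055
def pt(phi,z=Z,r=RH):   # phi: wheel angle, clockwise from the pointer
    a=YAW+np.pi-phi; return np.array([C[0]+r*np.cos(a),C[1]+r*np.sin(a),z])
def quatyaw(y): return quat(R.from_euler("z",y).as_matrix()@np.diag([1,-1,-1.]))
Q=quatyaw(YAW+np.pi/2)
def push(a,b,speed=.05,step=np.radians(15)):
    n=max(1,int(np.ceil(abs(b-a)/step)))
    for p in np.linspace(a,b,n+1)[1:]:
        env.move_straight(pt(p),max_speed=speed); s=env.get_state()
        print(f"phi {p:.2f} t {s['t']:.1f} F {np.round(s['force'],1)} err {np.round(1e3*(np.array(s['position'])-pt(p)),1)}")
E
python3 - <<'E'
from h import *
im=cv2.imread("pics/top0.png")
for a,b in [((10,130),(145,550)),((380,5),(520,420))]:
    f=lambda u:ray("top",(220+u[0]/5.714,160+u[1]/5.714),.012)
    d=f(a)-f(b); print("edge yaw",np.degrees(np.arctan2(d[1],d[0])))
qs=[env.inverse_kinematics(pt(p),Q) for p in np.arange(-.8,6,.2)]
print(None in qs, np.min(qs,0).round(2),np.max(qs,0).round(2))
env.grip(0.0,20); env.move_pose(pt(-.8,.22),Q); env.move_straight(pt(-.8),max_speed=.12)
print(env.get_state()["t"],env.get_state()["force"])
push(-.8,1.2)
for n in("top","side"): cv2.imwrite(f"pics/{n}1.png",env.capture(n)[:,:,::-1])
cv2.imwrite("pics/m1.png",np.hstack([cv2.resize(cv2.imread("pics/top1.png")[120:290,180:350],(400,400)),cv2.resize(cv2.imread("pics/side1.png")[130:300,180:350],(400,400))]))
E
```

```text
edge yaw 18.15012352939389
edge yaw 17.92983572720675Traceback (most recent call last):
  File "<stdin>", line 7, in <module>
ValueError: The truth value of an array with more than one element is ambiguous. Use a.any() or a.all()
```

```bash
sed -i 's/radians(17.6)/radians(17.9)/' h.py
python3 - <<'E'
from h import *
qs=[env.inverse_kinematics(pt(p),Q) for p in np.arange(-.8,6,.2)]
assert all(q is not None for q in qs)
print(np.min(qs,0).round(2),np.max(qs,0).round(2))
env.grip(0.0,20); env.move_pose(pt(-.8,.22),Q); env.move_straight(pt(-.8),max_speed=.12)
print(env.get_state()["t"],env.get_state()["force"])
push(-.8,1.2)
for n in("top","side"): cv2.imwrite(f"pics/{n}1.png",env.capture(n)[:,:,::-1])
cv2.imwrite("pics/m1.png",np.hstack([cv2.resize(cv2.imread("pics/top1.png")[120:290,180:350],(400,400)),cv2.resize(cv2.imread("pics/side1.png")[130:300,180:350],(400,400))]))
E
```

```text
[-0.    0.05  1.92 -0.    0.94 -0.31] [ 0.2   0.25  2.15 -0.    0.98 -0.11]
4.6333 [0.81799812 0.25718248 0.37813125]
phi -0.55 t 5.1 F [-0.6 -0.7 -1. ] err [-0.3  0.2  0.2]
phi -0.30 t 5.5 F [ 0.9 -0.5 -0.2] err [-0.3  0.2 -0.1]
phi -0.05 t 5.9 F [ 0.5 -0.4  0.2] err [-0.2  0.4  0.1]
phi 0.20 t 6.3 F [-0.2 -0.6  0.7] err [-0.3  0.4 -0.1]
phi 0.45 t 6.8 F [-0.1 -1.3 -0.6] err [ 0.2  0.5 -0.1]
phi 0.70 t 7.2 F [ 0.  -1.  -0.4] err [-0.2  0.3 -0.1]
phi 0.95 t 7.6 F [-1.2 -0.2 -0.3] err [-0.   0.4 -0.1]
phi 1.20 t 8.0 F [-0.3  0.4  0. ] err [ 0.4  0.4 -0.1]
```

View pics/m1.png

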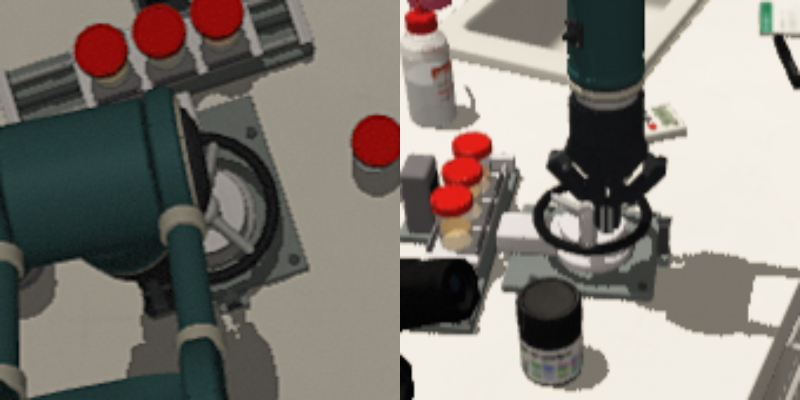

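In the pictures the fingertips (side, 605,215) are behind the handle (side, about 567,215). The cups have advanced and nothing else is near. I'll continue round and stop short of the pointer.

```bash
cat > look.py <<'E'
from h import *
import sys
k=sys.argv[1]
for n in("top","side"): cv2.imwrite(f"pics/{n}{k}.png",env.capture(n)[:,:,::-1])
cv2.imwrite(f"pics/m{k}.png",np.hstack([cv2.resize(cv2.imread(f"pics/top{k}.png")[175:265,220:310],(400,400),interpolation=2),cv2.resize(cv2.imread(f"pics/side{k}.png")[170:270,210:310],(400,400),interpolation=2)]))
E
python3 - <<'E'
from h import *
push(1.2,5.7,.06,np.radians(20))
push(5.7,5.1,.1,1); env.move_straight(pt(5.1,.135),max_speed=.12)
a=pt(5.1,.2); a[1]-=.2; a[0]-=.05
env.move_pose(a,Q); print(env.get_state()["t"])
E
python3 look.py 2
```

```text
phi 1.55 t 8.6 F [-0.8 -0.1 -0.5] err [0.7 0.2 0.1]
phi 1.89 t 9.1 F [-1.4 -0.  -0.7] err [0.4 0.1 0. ]
phi 2.24 t 9.5 F [-0.1  0.8 -0.6] err [0.7 0.  0.1]
phi 2.58 t 10.0 F [-0.2  0.7 -0.6] err [ 0.5 -0.4  0. ]
phi 2.93 t 10.5 F [ 0.6  0.6 -0.5] err [ 0.5 -0.4  0.1]
phi 3.28 t 10.9 F [0.2 1.4 0.9] err [ 0.2 -0.4  0.1]
phi 3.62 t 11.4 F [ 1.6  0.7 -0.4] err [ 0.3 -0.4  0.1]
phi 3.97 t 11.9 F [ 0.7  1.9 -0.2] err [ 0.1 -0.2  0.1]
phi 4.32 t 12.3 F [ 1.1 -0.4  0.8] err [-0.2 -0.5  0.1]
phi 4.66 t 12.8 F [ 1.1  0.  -0.2] err [-0.4 -0.2  0. ]
phi 5.01 t 13.3 F [ 0.8 -1.1  0.3] err [-0.6 -0.1 -0.1]
phi 5.35 t 13.7 F [ 0.5 -0.4  0. ] err [-0.8  0.3 -0.2]
phi 5.70 t 14.2 F [ 0.7 -0.7 -0.4] err [-0.7  0.4 -0.2]
phi 5.10 t 14.7 F [-0.1  0.2  0.2] err [ 0.1 -0.1 -0.3]
16.1333
```

View pics/m2.png

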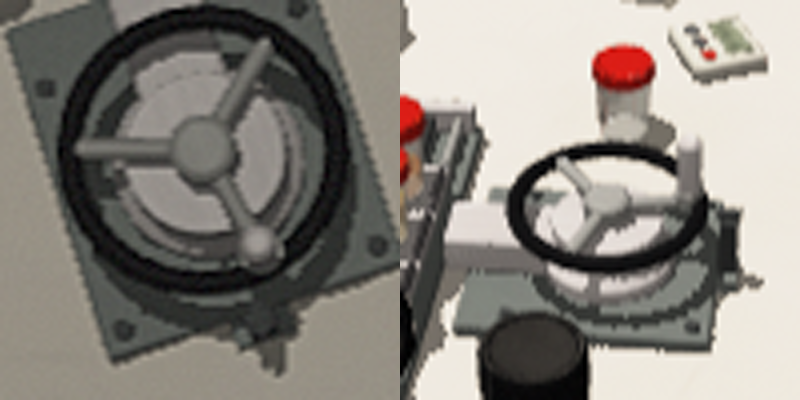

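The handle is short of the pointer: handle top at crop (259,242), full-image pixel (278.3,229.5). I'll compute its angle.

```bash
python3 - <<'E'
from h import *
f=lambda uv,z:(lambda d:YAW+np.pi-np.arctan2(d[1],d[0])%(2*np.pi))(ray("top",uv,z)[:2]-C)
print(f((271.1,232.1),.112),f((278.3,229.45),.112))
im=cv2.imread("pics/top2.png")
print([proj("top",pt(0,.112)).round(1),proj("top",pt(0,.062,.074)).round(1),proj("top",[*C,.069]).round(1)])
v=cv2.resize(im[200:265,235:315],(800,650)[:2],interpolation=cv2.INTER_CUBIC)[:600]
v=np.clip(v*2.2,0,255).astype(np.uint8)
cv2.imwrite("pics/z2.png",v)
E
```

```text
0.07419513783353171 -0.20662235028881693
[array([273.4, 232.7]), array([277.5, 243.9]), array([266., 209.])]
```

View pics/z2.png

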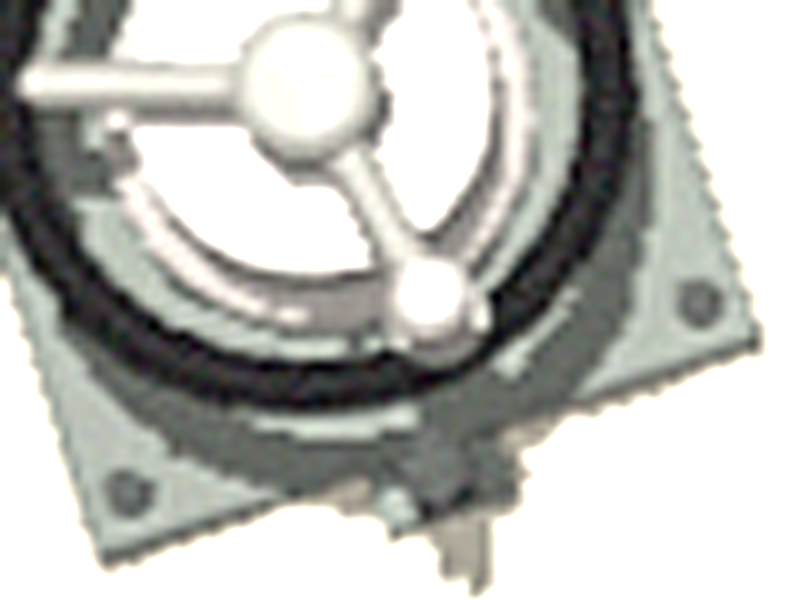

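The handle is short by about 0.19–0.2 rad (handle top and spoke direction agree). The dark pointer is at crop (435,455). I'll push the remainder.

```bash
python3 - <<'E'
from h import *
env.move_pose(pt(5.1,.135),Q); env.move_straight(pt(5.1),max_speed=.12)
push(5.1,5.6,.06,.3); push(5.6,5.89,.03,.3)
push(5.89,5.1,.1,.4); env.move_straight(pt(5.1,.135),max_speed=.12)
a=pt(5.1,.2); a[1]-=.2; a[0]-=.05
env.move_pose(a,Q); print(env.get_state()["t"])
E
python3 look.py 3
python3 - <<'E'
import cv2,numpy as np
im=cv2.imread("pics/top3.png")
cv2.imwrite("pics/z3.png",np.clip(cv2.resize(im[200:260,235:315],(800,600),interpolation=cv2.INTER_CUBIC)*1.5,0,255).astype(np.uint8))
E
```

```text
phi 5.35 t 18.1 F [-0.7  0.1  0.2] err [-0.2  0.2  0.5]
phi 5.60 t 18.4 F [-0.6 -0.4  0.2] err [-0.5  0.3 -0.1]
phi 5.89 t 19.1 F [ 0.  -1.6  1. ] err [-0.1  0.1  0.1]
phi 5.49 t 19.5 F [0.7 0.8 0.4] err [ 0.7 -0.4 -0. ]
phi 5.10 t 19.9 F [0.  0.4 0.4] err [ 0.1 -0.  -0.1]
21.3167
```

View pics/z3.png

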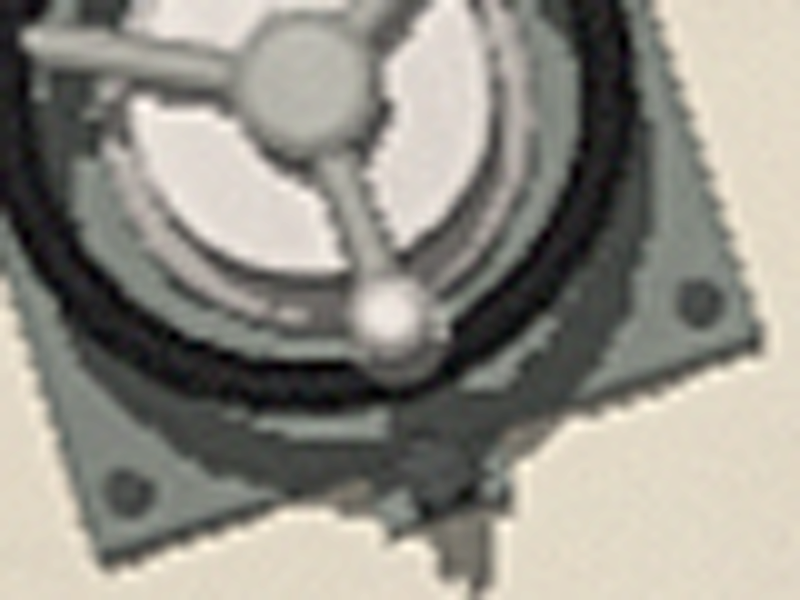

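The handle (385,315) is now nearly in line with the pointer (435,460). A numeric check follows.

```bash
python3 - <<'E'
from h import *
def ang(uv,z,c=C):
    d=ray("top",uv,z)[:2]-c; return YAW+np.pi-np.arctan2(d[1],d[0])%(2*np.pi)
# handle top: bright blob centroid in each picture
for k,b in (("0",(258,222,284,243)),("2",(268,220,290,240)),("3",(262,222,286,242))):
    g=cv2.imread(f"pics/top{k}.png")[b[1]:b[3],b[0]:b[2]].astype(float); 
    x0={"0":(271,232),"2":(278,229.5),"3":(273.5,231.5)}[k]
    yy,xx=np.mgrid[b[1]:b[3],b[0]:b[2]]
    w=np.clip(g.mean(2)-95,0,None)*(np.hypot(xx-x0[0],yy-x0[1])<4)
    u=(w*xx).sum()/w.sum(),(w*yy).sum()/w.sum()
    print(k,np.round(u,1),round(ang(u,.112),3))
f=lambda x,y:(235+x/10,200+y/10)
hub=ray("top",f(308,85),.066)[:2]
for e in ((30,42),): 
    print("left spoke -> handle",ang(f(*e),.064,hub)-np.radians(120)%(2*np.pi))
print("pointer mark",ang(f(440,465),.062))
# side view: handle top/base
for th in (-.1,0,.1): print(th,proj("side",pt(th,.112)).round(1))
s=cv2.imread("pics/side3.png")
cv2.imwrite("pics/s3.png",cv2.resize(s[185:245,230:310],(800,600),interpolation=2))
E
```

```text
0 [270.2 231.5] 0.103
2 [277.5 228.8] -0.194
3 [273.4 230.7] -0.022
left spoke -> handle -0.04400390292420431
pointer mark -0.016404430600833297
-0.1 [282.7 205.3]
0 [282.6 206.6]
0.1 [282.3 207.8]
```

View pics/s3.png

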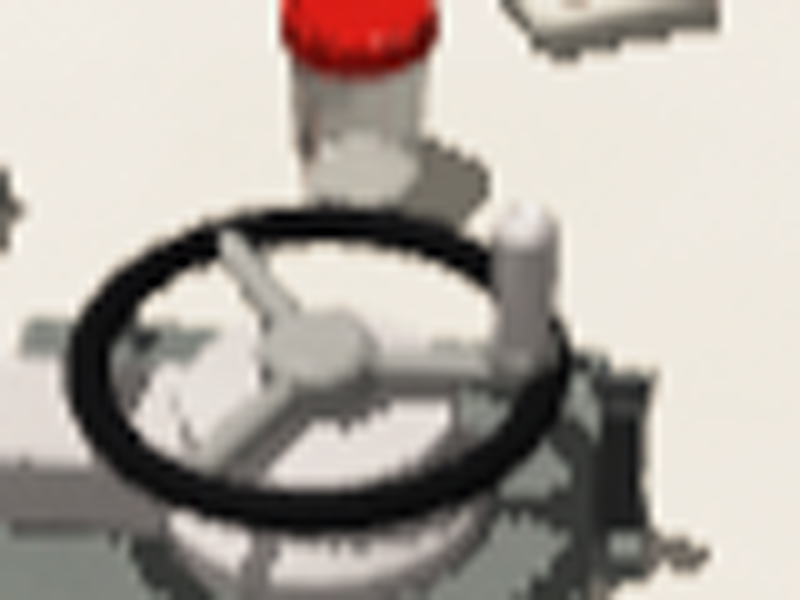

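The side view shows the handle (525,285) upright at the pointer side, and cup and timer are undisturbed. The estimates say about 0.02–0.04 rad short, so I'll give one small nudge, retreat, check and hand in.

```bash
python3 - <<'E'
from h import *
env.move_pose(pt(5.1,.135),Q); env.move_straight(pt(5.1),max_speed=.12)
push(5.1,5.6,.06,.3); push(5.6,5.912,.03,.4)
push(5.912,5.1,.1,.4); env.move_straight(pt(5.1,.135),max_speed=.12)
a=pt(5.1,.2); a[1]-=.2; a[0]-=.05
env.move_pose(a,Q); print(env.get_state()["t"])
A=cv2.imread("pics/top0.png"); im=env.capture("top")[:,:,::-1]; cv2.imwrite("pics/top4.png",im)
g=im[222:242,262:286].astype(float); yy,xx=np.mgrid[222:242,262:286]
w=np.clip(g.mean(2)-95,0,None)*(np.hypot(xx-273.2,yy-231.5)<4); u=(w*xx).sum()/w.sum(),(w*yy).sum()/w.sum()
d=ray("top",u,.112)[:2]-C; print(u,YAW+np.pi-np.arctan2(d[1],d[0])%(2*np.pi))
for n,(x,y) in dict(jar=(178,226),cup=(340,182)).items():
    print(n,np.abs(A[y-22:y+22,x-22:x+22].astype(int)-im[y-22:y+22,x-22:x+22]).mean())
E
```

```text
phi 5.35 t 23.2 F [ 0.6  0.1 -0.4] err [-0.2  0.2  0.5]
phi 5.60 t 23.6 F [ 0.4 -0.   0.5] err [-0.5  0.2 -0.1]
phi 5.91 t 24.3 F [ 0.1 -1.5 -0.3] err [-0.2 -0.  -0.1]
phi 5.64 t 24.6 F [-0.7 -0.5  0.6] err [ 0.9 -0.4  0.3]
phi 5.37 t 24.9 F [0.1 0.3 0.7] err [ 0.5 -0.2  0.1]
phi 5.10 t 25.2 F [-0.4  0.3 -0.9] err [0.2 0.1 0. ]
26.7
(np.float64(272.8685137356187), np.float64(230.80957971354778)) -0.002242982269246685
jar 8.18612258953168
cup 11.639462809917354
```

View pics/top4.png

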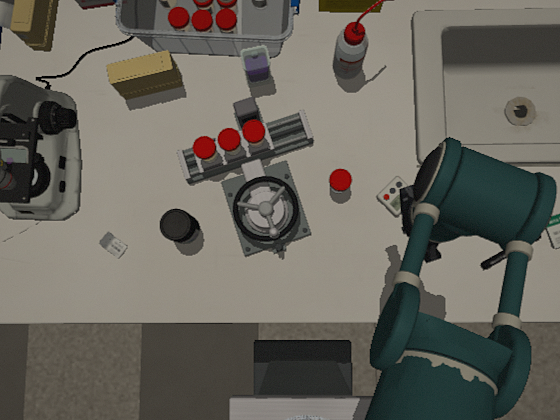

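The cups have advanced one place, with caps at 204, 229 and 254 px. The jar (178,226), cup (340,180) and visible part of the timer (390,195) are in place, the handle lines up with the pointer, and the arm is clear.

```bash
python3 -c "
from workcell import env
print(env.close_job())"
```

```text
the job is handed in; nothing more can be done
None
```

I pushed the hand wheel one full turn clockwise; by the last camera measurement the handle is within about 0.03 rad of the pointer, the cups are one place on, the jar, cup and timer look unmoved, and the job is handed in at about 27 s.

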